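# Lay the glove carton down against the tube rack

## Robot

A 6-joint arm with a two-finger parallel gripper is mounted at the origin on the work surface. World frame = base frame: x ahead of the robot, y to its left, z up, the work surface at z = 0. Lengths are in m, angles in rad, forces in N, time in s.
With the tool pointing down it reaches from about 0.375 to 0.75 m from the base axis. Payload 9 kg.
Tool frame: the origin (TCP) lies midway between the tips of the shut fingers; the grasp point (between the pads) lies 19 mm behind it; z points along the fingers, y is the line along which they close (so a half turn about z gives the same grasp; the last joint's range is limited). The gripper opens to 85 mm and grips with 20 to 120 N. Pads are 22 mm wide; open, the fingers measure 114 mm over their backs; the gripper's body (76 mm by 85 mm) begins 54 mm behind the grasp point. The pads swing forward as they close: fully open they stand 13 mm farther back than shut.
Start: joints at [0.97, 0.104, 0.097, 1.564, 0, 1.353], TCP at [0.224, 0.557, 0.231] pointing down, gripper open.
Joint ranges: [-2.99, 2.99], [-0.84, 1.86], [-1.1, 1.16], [-1.84, 2.11], [-1.51, 1.56], [-3.14, 3.14]. Speed limits (rad/s): [2.22, 2.22, 2.57, 3.14, 3.14, 3.14].

## Interface

Orientations are given as a unit quaternion [w, x, y, z].
In Python, from station import robot gives the robot as it stands. The module is installed in compiled form; this text tells all that it offers.
- The arm moves only by the shell command python3 -m crank 'ROWS' [OPENING] [FORCE]. ROWS is JSON, a list of rows, each an object of numbers: "dx", "dy", "dz": the shift along the tool's x, y, z in mm; "turn": the turn about the tool's z in rad. In form: [{"dx": .., "dy": .., "dz": .., "turn": ..}, ...]. A call has 1 to 20 rows; each row is the pose to reach, as a shift and turn from the pose commanded when the call began, along the tool's axes at that moment; what a row does not reach only later rows make up. A row lasts 1/8 s, in which the tool goes at most 62.5 mm and 10.7 degrees, less where a joint would pass 70% of its speed; a pose out of reach is approached as far as the arm can. A call with a gripper value outside its range is refused whole. OPENING is the closure in counts, from 0 (fully open) to 255 (shut), set as the call begins (- or left out, the last holds). The fingers move at their own pace and stop on an object; FORCE is the grip in N (left out, the last holds). Time passes only in rows, so rows that repeat a pose let the fingers close. It gives the time, the measured TCP pose, the force, the opening and the grip force at its end, in the units of the state.
- robot.get_obs(): the state, without advancing time (a new reading comes with each control period).
- robot.snapshot(name): name is "side" or "top" or "wrist"; returns a dict with "image" (420x560x3 uint8, red, green, blue), "depth" (420x560 float32, m along the optical axis (not along the pixel's ray), 0 where there is no reading), "camera_matrix" (3x3 intrinsics, pixels), "k1" (the pictures are not rectified: a ray, as slopes to the right and down, at radius r is drawn at 1 + k1 r^2 times it, then the intrinsics apply), "position" and "orientation" of the camera in the world. Camera axes: x right, y down, z forward; pixel columns grow to the right and rows downward; lengths in m; the calibration is good to about 2 mm. A picture is of the moment at which its call begins.
- robot.finish_job(): hands the job in; it is judged then, once.
Trained networks look in a picture, given as the dict that the camera call returned (one of the last four; its "shot" number tells which), for a name from the list of things; names that differ only in an ending like _2 or _b are one class to them, and where a whole thing is asked for, a point or a joint stands for the part that bears it (a point fixed in the world has none). Each returns a list of dicts, best first, with "score" (0 to 1); they miss things now and then, are a little off and sometimes report something else, mostly with a low value. They report only what shows in the picture. A call takes as long as a camera call. They do not tell look-alikes from the thing itself.
- robot.boxes_of(picture, name): "xyz" ([x, y, z] in m, in world coordinates, good to about 4 mm: the middle of the surface that is visible of it).
- robot.outline_of(picture, name): "region" (420x560 bool, what is visible of it).
The state is a dict: "time": time; "joint_pos": joint angles; "dq": joint speeds; "joint_efforts": joint torques, N m; "tcp_pos": TCP position; "tcp_rot": TCP orientation; "ft_force": force on the tool from outside, world axes, zero at the start; "torque": the same for the moment, N m; "width": opening from 0.0 (shut) to 1.0 (fully open); "gripper_force": force on a finger pad.
Only numpy, scipy, OpenCV 4.12 (cv2) and the standard library are available. Lean on these libraries where they do the work, as an engineer would, in place of code of your own. Each camera call takes 0.05 s, during which the arm holds its last target. There are 200 camera calls.

## Task

The white and teal glove carton is standing on end. Push it over, away from its oval dispensing opening, so that it lies flat on its back with the opening facing up; then push it along the table until its leading end is flush against the long side of the white tube rack, and leave it there. Only push it, never lift it, and leave everything else on the table as it is.

Things in the scene. Friction and masses are not known exactly. Their poses are not given: they have to be found in the camera images.
- carton: White glove carton with teal bands, rigid, about 0.3 kg, centre of mass at its middle: 70 (x) x 120 (y) x 240 mm (z, upright at the start). Origin: centre of the end it starts on. -x points out of the face with the dark oval opening (120 mm, blue border); +x out of the plain back, at the start towards the rack's near long side within 0.3 rad. Lying on its back it is 70 mm high.
- carton_top (a point): Centre of the carton's +z end face (120 x 70 mm), at (0, 0, 240 mm) in the carton's frame: on top at the start, 35 mm above the table when it lies flat, and the leading end that must meet the rack.
- carton_foot (a point): Middle of the bottom edge of the carton's back, at (35 mm, 0, 0) in the carton's frame: the edge it tips over when pushed near the top of the opening face (past the balance point it falls by itself), and which stays on the table.
- rack: White tube rack, a block 280 mm long (its x) by 120 mm (its y) by 62 mm high (its z), fixed to the table so that it cannot be shoved. Origin: centre of its underside. The carton goes against its long side at y = -60 mm in its own frame (the side towards the carton, vertical and plain). Three rows of six holes in the top; four of them hold tubes standing 59 mm out of it.
- tube0: Sample tube with red screw cap, loose in a hole of the rack, 15 mm diameter, 104 mm long, cap 19 mm. Origin: its bottom. Leave alone.
- tube1: Sample tube with red screw cap, loose in a hole of the rack, 15 mm diameter, 104 mm long, cap 19 mm. Origin: its bottom. Leave alone.
- tube2: Sample tube with red screw cap, loose in a hole of the rack, 15 mm diameter, 104 mm long, cap 19 mm. Origin: its bottom. Leave alone.
- tube3: Sample tube with red screw cap, loose in a hole of the rack, 15 mm diameter, 104 mm long, cap 19 mm. Origin: its bottom. Leave alone.
- water0: Water bottle, clear with blue band, 64 mm diameter, 206 mm tall, standing; origin: centre of its underside. Leave alone.
- water1: Water bottle, clear with blue band, 64 mm diameter, 206 mm tall, standing; origin: centre of its underside. Leave alone.
- disinfectant: White disinfectant bottle with teal label, 80 mm diameter, 215 mm tall, standing; origin: centre of its underside. Leave alone.
- maskbox: Mask carton, white with green bands and no oval opening, 80 x 100 mm, 180 mm tall, standing; origin: centre of its underside. Leave alone.
- tissues: Green tissue pack, 110 x 90 mm, 55 mm high; origin: centre of its underside. Leave alone.
- marker: Marker pen lying flat, 135 mm long (its x), 16 mm wide, 14 mm high; origin: on its underside near the middle. Leave alone.
There are look-alikes about, which are no part of the job. What is shaped like the carton but purple is not meant.

How it is judged:
On the way:
1. the carton lies flat on its back, opening up, still clear of the rack (angle between carton's own x axis and vertical above 3.04 rad and height (world z) of carton_top below 0.045 m and y of carton_top in the frame of rack below -0.075 m), for 0.2 s.
At the end, for the whole second after the job is handed in: The carton lies at rest flat on its back on the table, opening up (within 0.1 rad), its leading end within 12 mm of the rack's near long side, square to it within 0.12 rad, and the middle of that end within 110 mm of the middle of the rack's side (angle between carton's own x axis and vertical above 3.04 rad and height (world z) of carton_top below 0.045 m and y of carton_top in the frame of rack above -0.072 m and x of carton_top in the frame of rack between -0.11 and 0.11 m and angle between the z axis of carton and the y axis of rack, either way round below 0.12 rad and linear speed of carton below 0.02 m/s and angular speed of carton below 0.1 rad/s); the robot touches nothing.
It fails at once if the carton is lifted (or tipped the wrong way): the bottom edge of its back leaves the table by 30 mm (height (world z) of carton_foot above 0.03 m).
It fails at once if a bottle, the mask carton, the tissue pack or the marker is moved by more than 30 mm (distance of any of maskbox, water0, water1, disinfectant, tissues, marker from where it was at the start of the episode above 0.03 m).
It fails at once if a bottle or the mask carton is knocked over (angle between any of maskbox, water0, water1, disinfectant's own z axis and vertical above 0.35 rad).
It fails at once if a sample tube is moved by more than 20 mm (distance of any of tube0, tube1, tube2, tube3 from where it was at the start of the episode above 0.02 m).
It also fails if it takes over 54 s, if anything falls off the work surface, if the arm or the gripper's body presses on something with over 40 N, if the wrist force passes 120 N, or if a joint passes its speed limit or range.

## Working session

There is one attempt and no reset: what is moved stays moved. The work goes in short steps, Python scripts to look and compute and a shell command to move; the robot and the scene stay as the last step left them, time stands still between calls to the robot, and variables do not carry over. Pictures are saved under pics/ and viewed, at most 10 in all, crops included, and the job is handed in when it is done.

```bash
mkdir -p pics
cat > h.py <<'E'
import numpy as np, cv2
from scipy.spatial.transform import Rotation as R
from station import robot
def Rq(q): return R.from_quat([q[1],q[2],q[3],q[0]]).as_matrix()
def cloud(p):
    K=np.array(p["camera_matrix"]);h,w=p["depth"].shape
    v,u=np.mgrid[:h,:w]
    d=np.array([p["k1"],0,0,0],float)
    s=cv2.undistortPoints(np.stack([u,v],-1).reshape(-1,1,2).astype(float),K,d).reshape(h,w,2)
    z=p["depth"][...,None]
    c=np.concatenate([s*z,z],-1)
    W=c@Rq(p["orientation"]).T+np.array(p["position"])
    W[p["depth"]==0]=np.nan
    return W
def save(p,n): cv2.imwrite("pics/"+n,p["image"][...,::-1])
E
python3 - <<'E'
from h import *
o=robot.get_obs();print(o["time"],o["tcp_pos"],o["tcp_rot"])
ims=[]
for n in("top","side"):
    p=robot.snapshot(n);save(p,n+"0.png");W=cloud(p)
    np.savez(n+"0.npz",W=W,im=p["image"])
    print(n,p["position"])
    for t in("carton","rack","maskbox","water0","disinfectant","tissues","marker","tube0"):
        for b in robot.boxes_of(p,t):
            K=np.array(p["camera_matrix"]);c=Rq(p["orientation"]).T@(np.array(b["xyz"])-p["position"]);q=K@c/c[2]
            print(t,round(b["score"],2),np.round(b["xyz"],3),q[:2].astype(int))
E
```

```text
0.0 [0.22392172 0.55629422 0.23052638] [-2.50691725e-04  1.90223165e-01  9.81740656e-01 -6.07923199e-04]
top [ 0.4078771  -0.02359031  1.52884564]
carton 0.84 [ 0.509 -0.208  0.24 ] [348 237]
carton 0.83 [ 0.656 -0.084  0.243] [302 186]
carton 0.81 [ 0.378 -0.334  0.243] [395 284]
rack 0.81 [0.5   0.204 0.062] [209 247]
maskbox 0.56 [0.425 0.367 0.181] [147 271]
water0 0.75 [0.752 0.045 0.153] [257 161]
water0 0.72 [0.5   0.204 0.061] [209 247]
water0 0.64 [ 0.77  -0.201  0.158] [338 154]
water0 0.52 [0.762 0.215 0.145] [202 160]
disinfectant 0.82 [0.763 0.221 0.149] [199 159]
tissues 0.57 [ 0.588 -0.443  0.053] [412 216]
marker 0.63 [0.601 0.362 0.013] [164 218]
tube0 0.62 [0.572 0.209 0.121] [205 222]
tube0 0.6 [0.528 0.239 0.122] [195 237]
tube0 0.57 [0.615 0.212 0.121] [204 208]
side [0.00987075 0.10642039 0.908185  ]
carton 0.85 [ 0.358 -0.321  0.191] [448 259]
carton 0.68 [ 0.48  -0.195  0.184] [373 222]
carton 0.63 [ 0.644 -0.08   0.174] [309 177]
carton 0.28 [0.566 0.206 0.107] [200 232]
rack 0.82 [0.468 0.206 0.062] [204 276]
maskbox 0.69 [0.398 0.378 0.161] [113 296]
maskbox 0.51 [ 0.762 -0.201  0.151] [342 147]
water0 0.72 [0.742 0.053 0.127] [253 168]
disinfectant 0.64 [0.755 0.225 0.133] [188 170]
tissues 0.91 [ 0.583 -0.439  0.055] [437 208]
marker 0.71 [ 0.48  -0.197  0.184] [374 222]
marker 0.62 [0.603 0.362 0.012] [145 248]
tube0 0.45 [0.612 0.214 0.111] [195 217]
tube0 0.43 [0.614 0.244 0.103] [184 219]
```

View pics/top0.png

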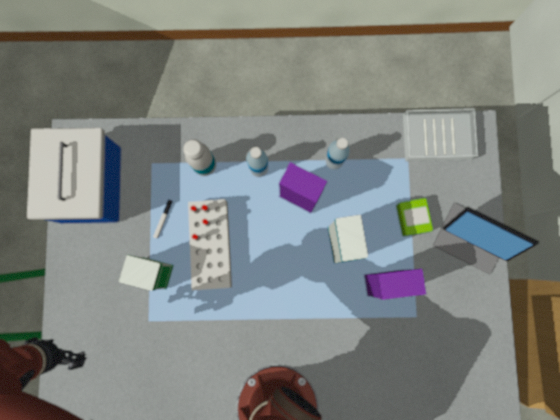

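View pics/side0.png

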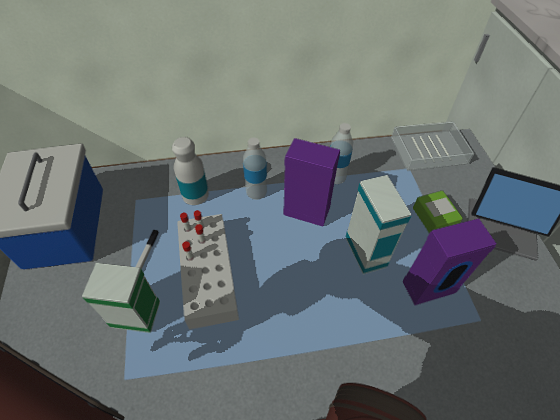

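Run:
```python
from h import *
d=np.load("top0.npz");W=d["W"];im=d["im"].astype(int)
def rect(m,n):
    P=W[m][:,:2].astype(np.float32)
    lab=(m.astype(np.uint8)); k,l,s,_=cv2.connectedComponentsWithStats(lab)
    j=1+np.argmax(s[1:,4]);P=W[l==j];print(n,len(P),"z",np.round(np.nanmedian(P[:,2]),3),"rect c/size/ang",cv2.minAreaRect(P[:,:2].astype(np.float32)),"\n",np.round(cv2.boxPoints(cv2.minAreaRect(P[:,:2].astype(np.float32))),3).tolist())
def near(x,y,r,z0,z1): return (np.hypot(W[...,0]-x,W[...,1]-y)<r)&(W[...,2]>z0)&(W[...,2]<z1)
rect(near(.509,-.208,.12,.23,.26),"carton")
rect(near(.656,-.084,.12,.225,.26),"purple1")
rect(near(.378,-.334,.12,.225,.26),"purple2")
rect(near(.5,.204,.2,.055,.07),"rack")
rect(near(.588,-.443,.12,.03,.07),"tissue")
s=cv2.imread("pics/side0.png")[150:300,320:520];cv2.imwrite("pics/crop.png",cv2.resize(s,None,fx=3,fy=3,interpolation=cv2.INTER_CUBIC))
```

```text
carton 1157 z 0.24 rect c/size/ang ((0.5099844336509705, -0.21698608994483948), (0.1208767220377922, 0.07424164563417435), 7.5784525871276855) 
 [[0.4449999928474426, -0.18799999356269836], [0.45500001311302185, -0.2619999945163727], [0.574999988079071, -0.2460000067949295], [0.5649999976158142, -0.1720000058412552]]
purple1 1079 z 0.24 rect c/size/ang ((0.6689715385437012, -0.0841294676065445), (0.12023697793483734, 0.07140012085437775), 61.59678649902344) 
 [[0.609000027179718, -0.11999999731779099], [0.671999990940094, -0.15399999916553497], [0.7289999723434448, -0.04800000041723251], [0.6660000085830688, -0.014000000432133675]]
purple2 1169 z 0.24 rect c/size/ang ((0.38174328207969666, -0.3501729667186737), (0.07000388950109482, 0.12040343135595322), 6.586900234222412) 
 [[0.3400000035762787, -0.2939999997615814], [0.3540000021457672, -0.414000004529953], [0.4230000078678131, -0.4059999883174896], [0.4099999964237213, -0.28600001335144043]]
rack 2737 z 0.062 rect c/size/ang ((0.5105743408203125, 0.2090987116098404), (0.2797134816646576, 0.12096303701400757), 2.9247219562530518) 
 [[0.36800000071525574, 0.2619999945163727], [0.37400001287460327, 0.1420000046491623], [0.652999997138977, 0.15600000321865082], [0.6470000147819519, 0.2770000100135803]]
tissue 1020 z 0.055 rect c/size/ang ((0.5889018177986145, -0.4511013627052307), (0.1095319464802742, 0.0912298858165741), 8.960838317871094) 
 [[0.527999997138977, -0.41499999165534973], [0.5419999957084656, -0.5049999952316284], [0.6499999761581421, -0.4880000054836273], [0.6359999775886536, -0.39800000190734863]]
```

View pics/crop.png

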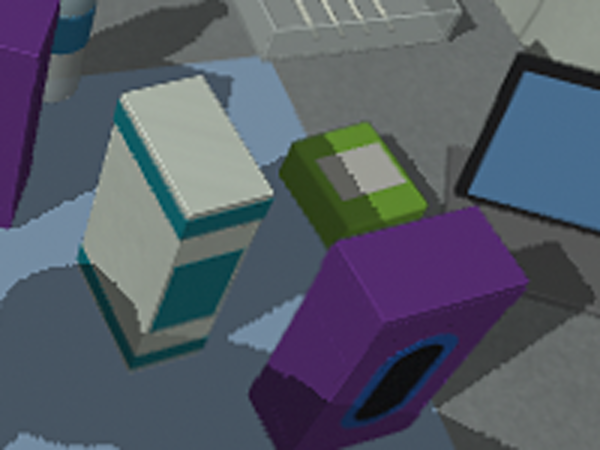

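Candidates in the top view are white/teal (348,237), purple (302,186), purple (395,284), and the green-banded mask box (147,271). The crop shows a white carton with teal bands, and its rack-facing side is plain, so the opening faces away. I choose (348,237). First move: lift and go around to its −y side.

```bash
python3 -m crank '[{"dz":-40},{"dz":-80},{"dx":-36,"dy":-29,"dz":-80,"turn":0.05},{"dx":-72,"dy":-59,"dz":-80,"turn":0.1},{"dx":-109,"dy":-88,"dz":-80,"turn":0.15},{"dx":-145,"dy":-117,"dz":-80,"turn":0.2},{"dx":-181,"dy":-147,"dz":-80,"turn":0.25},{"dx":-217,"dy":-176,"dz":-80,"turn":0.3},{"dx":-253,"dy":-205,"dz":-80,"turn":0.35},{"dx":-290,"dy":-234,"dz":-80,"turn":0.4},{"dx":-326,"dy":-264,"dz":-80,"turn":0.45},{"dx":-362,"dy":-293,"dz":-80,"turn":0.5},{"dx":-402,"dy":-360,"dz":-80,"turn":0.6},{"dx":-442,"dy":-428,"dz":-80,"turn":0.7},{"dx":-482,"dy":-495,"dz":-80,"turn":0.8},{"dx":-523,"dy":-562,"dz":-80,"turn":0.9},{"dx":-563,"dy":-630,"dz":-80,"turn":1.0},{"dx":-603,"dy":-697,"dz":-80,"turn":1.056},{"dx":-603,"dy":-697,"dz":-80,"turn":1.056},{"dx":-603,"dy":-697,"dz":-80,"turn":1.056}]' 0
python3 - <<'E'
from h import *
o=robot.get_obs();print(o["time"],o["tcp_pos"],o["tcp_rot"],Rq(o["tcp_rot"]).round(3).tolist())
E
```

```text
0.9 [0.22411774 0.55661327 0.23134738] [2.87134144e-05 1.90207049e-01 9.81743997e-01 5.53832108e-05] [[-0.928, 0.373, 0.0], [0.373, 0.928, 0.0], [-0.0, 0.0, -1.0]]invalid input at $[0]: expected keys dx, dy, dz, turn
```

All keys are required in each row.

```bash
python3 -m crank '[{"dx":0,"dy":0,"dz":-40,"turn":0},{"dx":0,"dy":0,"dz":-80,"turn":0},{"dx":-36,"dy":-29,"dz":-80,"turn":0.05},{"dx":-72,"dy":-59,"dz":-80,"turn":0.1},{"dx":-109,"dy":-88,"dz":-80,"turn":0.15},{"dx":-145,"dy":-117,"dz":-80,"turn":0.2},{"dx":-181,"dy":-147,"dz":-80,"turn":0.25},{"dx":-217,"dy":-176,"dz":-80,"turn":0.3},{"dx":-253,"dy":-205,"dz":-80,"turn":0.35},{"dx":-290,"dy":-234,"dz":-80,"turn":0.4},{"dx":-326,"dy":-264,"dz":-80,"turn":0.45},{"dx":-362,"dy":-293,"dz":-80,"turn":0.5},{"dx":-402,"dy":-360,"dz":-80,"turn":0.6},{"dx":-442,"dy":-428,"dz":-80,"turn":0.7},{"dx":-482,"dy":-495,"dz":-80,"turn":0.8},{"dx":-523,"dy":-562,"dz":-80,"turn":0.9},{"dx":-563,"dy":-630,"dz":-80,"turn":1.0},{"dx":-603,"dy":-697,"dz":-80,"turn":1.056},{"dx":-603,"dy":-697,"dz":-80,"turn":1.056},{"dx":-603,"dy":-697,"dz":-80,"turn":1.056}]' 0
python3 - <<'E'
from h import *
o=robot.get_obs();print(o["time"],o["tcp_pos"],Rq(o["tcp_rot"]).round(3).tolist())
E
```

```text
time: 3.4
tcp_pos: [0.5228, -0.3182, 0.3104]
tcp_rot: [-0.0, 0.66, 0.751, -0.0]
ft_force: [0.2, 0.5, 0.7]
width: 0.998
gripper_force: 0.0
3.4 [ 0.52277971 -0.31824619  0.31042789] [[-0.129, 0.992, -0.001], [0.992, 0.129, 0.0], [0.0, -0.001, -1.0]]
```

```bash
python3 -m crank '[{"dx":0,"dy":0,"dz":45,"turn":0},{"dx":0,"dy":0,"dz":90,"turn":0},{"dx":0,"dy":0,"dz":128,"turn":0},{"dx":15,"dy":0,"dz":128,"turn":0},{"dx":30,"dy":0,"dz":128,"turn":0},{"dx":45,"dy":0,"dz":128,"turn":0},{"dx":50,"dy":0,"dz":128,"turn":0},{"dx":55,"dy":0,"dz":128,"turn":0},{"dx":60,"dy":0,"dz":128,"turn":0},{"dx":65,"dy":0,"dz":128,"turn":0},{"dx":70,"dy":0,"dz":128,"turn":0},{"dx":75,"dy":0,"dz":128,"turn":0},{"dx":80,"dy":0,"dz":128,"turn":0},{"dx":85,"dy":0,"dz":128,"turn":0},{"dx":90,"dy":0,"dz":128,"turn":0}]' 0
python3 - <<'E'
from h import *
p=robot.snapshot("side");save(p,"s1.png");o=robot.get_obs();print(o["tcp_pos"],o["ft_force"])
for b in robot.boxes_of(p,"carton"):print(b)
E
```

```text
time: 5.28
tcp_pos: [0.5111, -0.2255, 0.183]
tcp_rot: [-0.0, 0.659, 0.752, 0.0]
ft_force: [-0.1, -0.5, 0.9]
width: 1.006
gripper_force: 0.1
[ 0.51109453 -0.22493594  0.18304829] [ 0.6417001   0.49925284 -0.48982596]
{'xyz': [0.3526, -0.3308, 0.2], 'score': 0.86}
{'xyz': [0.695, -0.0436, 0.2361], 'score': 0.46}
```

View pics/s1.png

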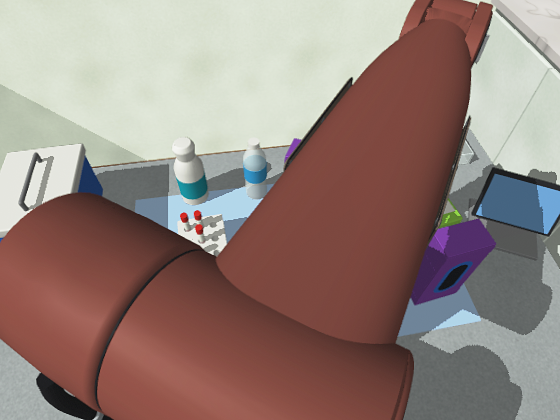

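The arm hides the carton, and the tipping force is only about 0.5 N. I'll keep pushing past the balance point.

```bash
python3 -m crank '[{"dx":5,"dy":0,"dz":0,"turn":0},{"dx":10,"dy":0,"dz":0,"turn":0},{"dx":15,"dy":0,"dz":0,"turn":0},{"dx":20,"dy":0,"dz":0,"turn":0},{"dx":25,"dy":0,"dz":0,"turn":0},{"dx":30,"dy":0,"dz":0,"turn":0},{"dx":35,"dy":0,"dz":0,"turn":0},{"dx":40,"dy":0,"dz":0,"turn":0},{"dx":45,"dy":0,"dz":0,"turn":0},{"dx":50,"dy":0,"dz":0,"turn":0},{"dx":55,"dy":0,"dz":0,"turn":0},{"dx":55,"dy":0,"dz":0,"turn":0},{"dx":55,"dy":0,"dz":0,"turn":0},{"dx":55,"dy":0,"dz":0,"turn":0},{"dx":10,"dy":0,"dz":0,"turn":0},{"dx":-40,"dy":0,"dz":0,"turn":0},{"dx":-90,"dy":0,"dz":0,"turn":0},{"dx":-100,"dy":0,"dz":0,"turn":0}]' 0
python3 - <<'E'
from h import *
p=robot.snapshot("top");save(p,"t1.png");W=cloud(p);np.savez("t1.npz",W=W)
for b in robot.boxes_of(p,"carton"):print(b)
E
```

```text
time: 7.62
tcp_pos: [0.524, -0.3279, 0.1825]
tcp_rot: [-0.0, 0.66, 0.751, -0.0]
ft_force: [-0.1, 0.3, -0.1]
width: 1.0
gripper_force: 0.0
{'xyz': [0.4867, -0.055, 0.072], 'score': 0.63}
{'xyz': [0.6566, -0.0809, 0.2441], 'score': 0.6}
{'xyz': [0.3665, -0.3935, 0.242], 'score': 0.56}
```

View pics/t1.png

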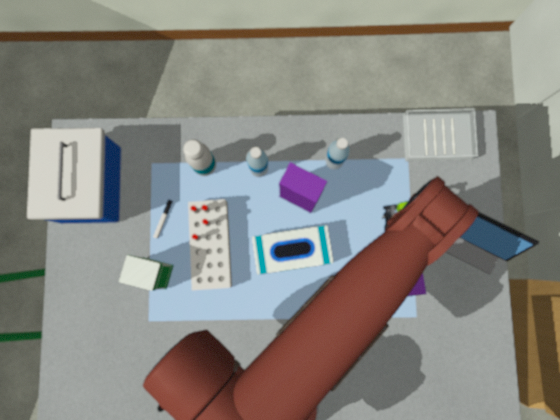

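The carton lies flat, opening up, at (292,249), its leading end at about column 255 and clear of the rack (side at 230).

Run:
```python
from h import *
W=np.load("t1.npz")["W"]
m=(np.hypot(W[...,0]-.487,W[...,1]+.055)<.16)&(W[...,2]>.06)&(W[...,2]<.082)
k,l,s,_=cv2.connectedComponentsWithStats(m.astype(np.uint8));j=1+np.argmax(s[1:,4])
r=cv2.minAreaRect(W[l==j][:,:2].astype(np.float32));print(r,cv2.boxPoints(r).round(3).tolist())
```

```text
((0.48851579427719116, -0.05433017015457153), (0.12122804671525955, 0.24034330248832703), 7.566965103149414) [[0.4129999876022339, 0.05700000002980232], [0.4440000057220459, -0.1809999942779541], [0.5640000104904175, -0.16500000655651093], [0.5329999923706055, 0.0729999989271164]]
```

```bash
python3 -m crank '[{"dx":0,"dy":-8,"dz":40,"turn":0.04},{"dx":0,"dy":-17,"dz":80,"turn":0.081},{"dx":0,"dy":-17,"dz":120,"turn":0.081},{"dx":0,"dy":-17,"dz":150,"turn":0.081},{"dx":0,"dy":-17,"dz":167,"turn":0.081},{"dx":0,"dy":-17,"dz":167,"turn":0.081},{"dx":0,"dy":-17,"dz":167,"turn":0.081}]' 0
python3 - <<'E'
from h import *
o=robot.get_obs();T=np.array(o["tcp_pos"]);M=Rq(o["tcp_rot"]);print(T,M[:,0].round(3))
for n,q in(("foot",[.504,-.173,.035]),("rackmid",[.5136,.149,.03])):print(n,((np.array(q)-T)@M).round(4))
E
```

```text
time: 8.6
tcp_pos: [0.5084, -0.3277, 0.0178]
tcp_rot: [0.001, 0.689, 0.725, 0.0]
ft_force: [0.8, 0.2, 0.1]
width: 0.998
gripper_force: 0.0
[ 0.50840502 -0.32771104  0.01784281] [-0.051  0.999 -0.001]
foot [ 0.1547  0.0036 -0.0174]
rackmid [ 0.4758  0.0297 -0.0128]
```

```bash
python3 -m crank '[{"dx":30,"dy":0,"dz":0,"turn":0},{"dx":60,"dy":0,"dz":0,"turn":0},{"dx":90,"dy":0,"dz":0,"turn":0},{"dx":115,"dy":0,"dz":0,"turn":0},{"dx":125,"dy":0,"dz":0,"turn":0},{"dx":132,"dy":0,"dz":0,"turn":0},{"dx":138,"dy":0,"dz":0,"turn":0},{"dx":144,"dy":0,"dz":0,"turn":0},{"dx":150,"dy":0,"dz":0,"turn":0},{"dx":156,"dy":0,"dz":0,"turn":0},{"dx":162,"dy":0,"dz":0,"turn":0},{"dx":168,"dy":0,"dz":0,"turn":0},{"dx":174,"dy":0,"dz":0,"turn":0},{"dx":180,"dy":0,"dz":0,"turn":0},{"dx":186,"dy":0,"dz":0,"turn":0},{"dx":192,"dy":0,"dz":0,"turn":0},{"dx":198,"dy":0,"dz":0,"turn":0},{"dx":204,"dy":0,"dz":0,"turn":0},{"dx":210,"dy":0,"dz":0,"turn":0},{"dx":210,"dy":0,"dz":0,"turn":0}]' 0
cat > m.py <<'E'
from h import *
import sys
p=robot.snapshot("top");save(p,sys.argv[1]);W=cloud(p)
m=(abs(W[...,0]-.48)<.09)&(W[...,1]<.2)&(W[...,1]>-.2)&(W[...,2]>.066)&(W[...,2]<.076)
k,l,s,_=cv2.connectedComponentsWithStats(m.astype(np.uint8));j=1+np.argmax(s[1:,4])
r=cv2.minAreaRect(W[l==j][:,:2].astype(np.float32));print(r)
B=cv2.boxPoints(r)-np.array([.5136,.149]);print("rack tangent/normal mm:",(1000*np.c_[B@[.9987,.051],B@[-.051,.9987]]).round().tolist())
E
python3 m.py t2.png
```

```text
time: 11.1
tcp_pos: [0.4968, -0.1169, 0.0162]
tcp_rot: [-0.0, 0.689, 0.725, 0.0]
ft_force: [-0.5, -0.7, -0.2]
width: 0.999
gripper_force: 0.0
((0.49285152554512024, 0.029044851660728455), (0.12026838213205338, 0.21636247634887695), 3.058879852294922)
rack tangent/normal mm: [[-87.0, -11.0], [-87.0, -227.0], [34.0, -227.0], [33.0, -10.0]]
```

View pics/t2.png

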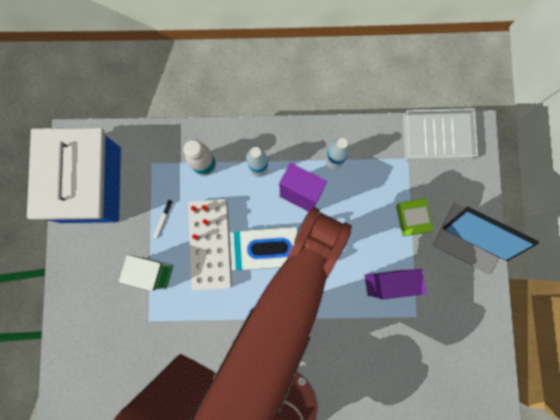

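The carton is square to the rack (leading end at column ~232, rack at ~230), with about a 10 mm gap left.

```bash
python3 -m crank '[{"dx":3,"dy":0,"dz":0,"turn":0},{"dx":6,"dy":0,"dz":0,"turn":0},{"dx":8,"dy":0,"dz":0,"turn":0},{"dx":9,"dy":0,"dz":0,"turn":0},{"dx":9,"dy":0,"dz":0,"turn":0}]' 0; python3 m.py t3.png
```

```text
time: 11.78
tcp_pos: [0.4964, -0.1084, 0.0163]
tcp_rot: [-0.0, 0.689, 0.725, 0.0]
ft_force: [-0.6, -0.7, -0.4]
width: 0.995
gripper_force: 0.0
((0.4924009144306183, 0.04096164554357529), (0.12017390877008438, 0.21472196280956268), 3.1746602058410645)
rack tangent/normal mm: [[-87.0, 0.0], [-86.0, -214.0], [34.0, -214.0], [33.0, 1.0]]
```

Nudge until the force rises, in small steps.

```bash
python3 -m crank '[{"dx":1,"dy":0,"dz":0,"turn":0},{"dx":1.5,"dy":0,"dz":0,"turn":0},{"dx":1.5,"dy":0,"dz":0,"turn":0}]' 0
```

```text
time: 12.2
tcp_pos: [0.4964, -0.1071, 0.0163]
tcp_rot: [0.0, 0.689, 0.725, 0.0]
ft_force: [-0.1, -0.9, -0.1]
width: 0.999
gripper_force: 0.0
```

```bash
python3 -m crank '[{"dx":1,"dy":0,"dz":0,"turn":0},{"dx":1.5,"dy":0,"dz":0,"turn":0},{"dx":1.5,"dy":0,"dz":0,"turn":0}]' 0
```

```text
time: 12.58
tcp_pos: [0.4963, -0.1058, 0.0163]
tcp_rot: [0.0, 0.689, 0.725, -0.0]
ft_force: [-1.3, -3.5, -0.4]
width: 1.0
gripper_force: 0.0
```

The force jumped to 3.5 N, so the carton is against the rack. Back off, rise and check.

```bash
python3 -m crank '[{"dx":-5,"dy":0,"dz":0,"turn":0},{"dx":-20,"dy":0,"dz":0,"turn":0},{"dx":-50,"dy":0,"dz":0,"turn":0},{"dx":-90,"dy":0,"dz":0,"turn":0},{"dx":-120,"dy":0,"dz":0,"turn":0},{"dx":-120,"dy":0,"dz":-40,"turn":0},{"dx":-120,"dy":0,"dz":-80,"turn":0},{"dx":-120,"dy":0,"dz":-100,"turn":0},{"dx":-120,"dy":0,"dz":-100,"turn":0},{"dx":-120,"dy":0,"dz":-100,"turn":0}]' 0; python3 m.py t4.png
```

```text
time: 13.82
tcp_pos: [0.5018, -0.2251, 0.1145]
tcp_rot: [-0.001, 0.689, 0.725, -0.0]
ft_force: [0.2, 0.4, -0.2]
width: 1.004
gripper_force: 0.0
((0.4933640956878662, 0.03138142079114914), (0.12021476030349731, 0.2457665205001831), 3.2200796604156494)
rack tangent/normal mm: [[-87.0, 6.0], [-86.0, -240.0], [35.0, -239.0], [33.0, 7.0]]
```

View pics/t4.png

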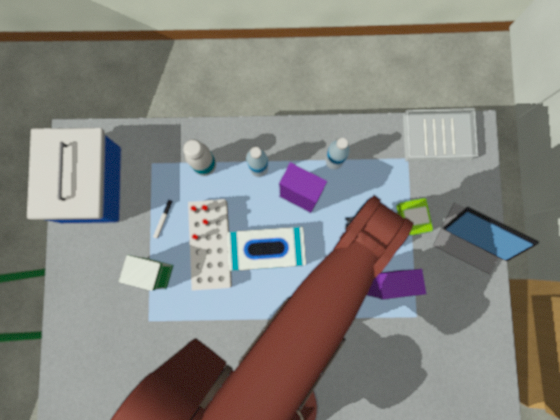

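The carton is flush against the rack at column ~230 with its opening up, it is square (0.3°) and about 27 mm off the middle of the rack side, and the gripper is clear. Everything else is where it was.

```bash
python3 -c "
from station import robot
print(robot.finish_job())"
```

```text
the job is handed in; nothing more can be done
None
```

The carton was pushed over onto its back with the opening up, then pushed flush and square against the tube rack; I handed the job in at about 14 s, though `finish_job()` gave no pass or fail result.

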